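# Sweep the finished dice into the box

### The job

Four finished horn dice lie on the raised work board. With the fingertips, sweep all four across the board and over its open edge so that they drop into the olive-wood box standing against it; push them only, do not lift any. Leave the walnut checker and the bronze punch lying where they are on the board, the box's lid up, and the other things on the counter alone.

Things in the scene. Friction and masses are not known exactly. Their poses are not given: they have to be found in the camera images.
- board: wooden work board, fixed, 230 x 280 mm, on battens: its top is 60 mm above the counter. Origin: centre of its outline at counter level. +y points to its open edge, 140 mm from the origin, where the box stands. The other edges carry a rim 10 mm wide, 12 mm above the top: inner faces at x = -105 and +105 mm and y = -130 mm. The top is flat and runs level to the open edge
- box: olive-wood box, fixed, open top, outside 130 x 230 x 56 mm, walls and floor 6 mm, leather-lined. One long side stands 1 mm off the open edge of the board, its rim 4 mm below the top of the board. Origin: centre of its underside. +x (the 130 mm way) points away from the board, to the lid hinge; y runs along the 230 mm side
- box_lid (a joint): hinged lid of the box, 130 x 230 x 8 mm, on the long rim farthest from the board; 0 is shut, about 1.6 to 1.9 rad is propped open (1.9 is its stop). The stiff hinge leaves it where it is; upright it reaches about 190 mm above the counter
- die1: finished horn die, a 20 mm cube with pips, 10 to 17 g, lying loose on the board, any yaw. Origin: its centre, 10 mm above the board's top (70 mm above the counter)
- die2: finished horn die, a 20 mm cube with pips, 10 to 17 g, lying loose on the board, any yaw. Origin: its centre, 10 mm above the board's top (70 mm above the counter)
- die3: finished horn die, a 20 mm cube with pips, 10 to 17 g, lying loose on the board, any yaw. Origin: its centre, 10 mm above the board's top (70 mm above the counter)
- die4: finished horn die, a 20 mm cube with pips, 10 to 17 g, lying loose on the board, any yaw. Origin: its centre, 10 mm above the board's top (70 mm above the counter)
- boxdie1: horn die of the same make, 20 mm, already lying in the box. Origin: its centre
- boxdie2: horn die of the same make, 20 mm, already lying in the box. Origin: its centre
- checker: walnut backgammon checker, a loose round disc 36 mm across and 9 mm high lying among the dice on the board, in one of the places a die could have, so it may lie between a die and the box. Origin: centre of its underside
- file: file with a brass handle, 240 mm long, 25 mm high, lying on the counter right of the board. Origin: underside, where blade meets handle; x along the blade
- bowl: chipped blue ceramic bowl, 124 mm across, 58 mm high, on the counter right of the board. Origin: centre of its underside
- polish: small jar of polish with a metal cap, 60 mm across, 55 mm high, on the counter right of the board. Origin: centre of its underside
- hornbar: sawn bar of dark horn, 95 x 22 x 22 mm, on the counter left of the box. Origin: centre of its underside
- mallet: wooden mallet lying on the counter left of the box, head 52 mm thick and 85 mm long, handle 170 mm. Origin: underside of the head; the handle points to -x
- punch: bronze pip punch, loose, 102 mm long, 10 mm wide and 12 mm high, lying on the board along the end rim, behind the dice. Origin: underside, near its middle; x runs along it: head at -48 mm, point at +54 mm

How it is judged:
By the outcome, as a careful person would: the job done as asked, in the order asked, and still so for the second after the job is handed in, with the robot touching nothing.
It also fails if it takes over 59 s, if anything falls off the work surface, if the arm or the gripper's body presses on something with over 40 N, if the wrist force passes 120 N, or if a joint passes its speed limit or range.

### The arm

A 7-joint arm with a two-finger parallel gripper is mounted at the origin on the work surface. World frame = base frame: x ahead of the robot, y to its left, z up, the work surface at z = 0. Lengths are in m, angles in rad, forces in N, time in s.
With the tool pointing down it reaches from about 0.4 to 0.85 m from the base axis. Payload 6.9 kg.
Tool frame: the origin (TCP) lies midway between the tips of the shut fingers; the grasp point (between the pads) lies behind it (ctrl.pinch_z is the z of the grasp point in the tool frame, in m); z points along the fingers, y is the line along which they close (so a half turn about z gives the same grasp; the last joint's range is limited). The gripper opens to 85 mm and grips with 20 to 120 N. Pads are 22 mm wide; open, the fingers measure 114 mm over their backs; the gripper's body (76 mm by 85 mm) begins 54 mm behind the grasp point. The pads swing forward as they close: fully open they stand 13 mm farther back than shut.
Start: joints at [1.26, 0.507, -0.238, 1.5, 0.126, 1.149, -0.155], TCP at [0.253, -0.571, 0.231] pointing down, gripper open.
Joint ranges: [-3.08, 3.08], [-0.24, 2.05], [-1.43, 1.35], [0, 2.5], [-1.52, 4.66], [0.17, 1.96], [-2.89, 2.89]. Speed limits (rad/s): [2.39, 2.39, 3.14, 3.14, 3.14, 3.14, 3.14].

### API

Orientations are given as a unit quaternion [w, x, y, z].
In Python, from station import ctrl, get_state, vision, ticket, models gives the robot as it stands. Calls block until the motion is done:
- ctrl.movep(position, orientation): joint-space move of the TCP to a pose.
- ctrl.movel(position, frame=None, max_speed=0.15): straight line of the TCP; frame=None keeps the orientation; max_speed is the mean speed in m/s.
- ctrl.set_joints(angles): joint-space move.
- ctrl.ungrasp() and ctrl.close_gripper(force=None): open the fingers fully, or close them until they stop; force is the grip in N (None keeps the last).
- ctrl.pause(seconds).
- ctrl.ik(position, orientation): joint angles nearest the present ones, or None.
- get_state(): the state.
- vision.grab_frame(name): name is "scene" or "side" or "wrist"; returns (picture, depth): 420x560x3 uint8, blue, green, red; 420x560 float32, m along the optical axis (not along the pixel's ray), 0 where there is no reading.
- vision.camera_info(name): a dict with "mtx" (3x3 intrinsics, pixels), "R" (3x3) and "t" (3): a world point X has camera coordinates R X + t; the wrist camera has in their place "hand_eye" (4x4, takes a point from camera to tool coordinates, whose origin is the TCP and whose axes are the flange's). Camera axes: x right, y down, z forward; pixel columns grow to the right and rows downward; lengths in m; the calibration is good to about 2 mm. A picture is of the moment at which its call begins: read the wrist's pose just before it. camera_info takes no time and is no camera call.
A pose or a line that the arm cannot do raises ctrl.Unreachable and nothing moves.
- ticket.close_job(): hands the job in; it is judged then, once.
Trained networks look in the newest picture that a camera, given by its name, has taken for a name from the list of things; names that differ only in an ending like _2 or _b are one class to them, and where a whole thing is asked for, a point or a joint stands for the part that bears it (a point fixed in the world has none). Each returns a list of dicts, best first, with "p" (0 to 1); they miss things now and then, are a little off and sometimes report something else, mostly with a low value. They report only what shows in the picture. A call takes as long as a camera call.
- models.recognise(camera, target): "point" ([column, row] in pixels, amid what is visible of it).
- models.masks_of(camera, target): "mask" (420x560 bool, what is visible of it) and "point" ([column, row] in pixels, amid what is visible of it).
The state is a dict: "time": time; "qpos": joint angles; "qd": joint speeds; "tau": joint torques, N m; "tcp_pos": TCP position; "eef_rot": TCP orientation; "contact_force": force on the tool from outside, world axes, zero at the start; "wrist_torque": the same for the moment, N m; "width": finger opening in m; "gripper_force": force on a finger pad.
Only numpy, scipy, OpenCV 4.12 (cv2) and the standard library are available. Lean on these libraries where they do the work, as an engineer would, in place of code of your own. Each camera call takes 0.05 s, during which the arm holds its last target. There are 200 camera calls.

## Working session

There is one attempt and no reset: what is moved stays moved. The work goes in short steps, each a Python script; the robot and the scene stay as the last script left them, time stands still between calls to the robot, and variables do not carry over. Pictures are saved under pics/ and viewed, at most 10 in all, crops included, and the job is handed in when it is done.

```bash
mkdir -p pics; ls; cat > h.py <<'E'
from station import ctrl, get_state, vision, ticket, models
import numpy as np, cv2
def pw(cam, uv, depth, ci):
    u,v=uv; K=ci["mtx"]; z=depth
    pc=np.array([(u-K[0][2])*z/K[0][0],(v-K[1][2])*z/K[1][1],z])
    return np.array(ci["R"]).T@(pc-np.array(ci["t"]))
def plane(uv, zw, ci):
    K=np.array(ci["mtx"]); R=np.array(ci["R"]); t=np.array(ci["t"])
    d=R.T@np.linalg.inv(K)@np.array([uv[0],uv[1],1.]); o=-R.T@t
    return o+d*(zw-o[2])/d[2]
E
python3 - <<'E'
from h import *
for c in ("scene","side"):
    im,d=vision.grab_frame(c); cv2.imwrite(f"pics/{c}.png",im); np.save(f"{c}_d.npy",d)
    ci=vision.camera_info(c); print(c,(-np.array(ci["R"]).T@ci["t"]).round(3))
    for n in ("die1","checker","punch","board","box"):
        for r in models.recognise(c,n)[:7]:
            u,v=r["point"]; z=d[int(v),int(u)]
            print(n,round(r["p"],2),np.round((u,v)),pw(c,(u,v),z,ci).round(3))
print(get_state()["time"],get_state()["eef_rot"])
E
```

```text
pics
scene [1.544 0.056 1.199]
die1 0.65 [276. 227.] [ 0.59  -0.034  0.078]
die1 0.48 [278. 208.] [ 0.517 -0.037  0.075]
die1 0.43 [110. 208.] [ 0.51  -0.54   0.005]
die1 0.4 [243. 236.] [ 0.635 -0.119  0.081]
board 0.77 [260. 226.] [ 0.574 -0.081  0.057]
box 0.66 [108. 206.] [ 0.51  -0.544  0.012]
box 0.56 [343. 221.] [0.481 0.153 0.002]
side [0.019 0.956 1.292]
die1 0.59 [276. 207.] [ 0.52  -0.046  0.077]
die1 0.5 [278. 191.] [ 0.546 -0.115  0.081]
die1 0.21 [323. 131.] [ 0.554 -0.566  0.021]
checker 0.56 [296. 200.] [ 0.476 -0.117  0.062]
board 0.87 [270. 203.] [ 0.554 -0.068  0.06 ]
box 0.71 [250. 249.] [0.482 0.209 0.163]
0.6 [2.14721255e-06 9.78365424e-01 2.06884262e-01 5.12331912e-07]
```

View pics/scene.png

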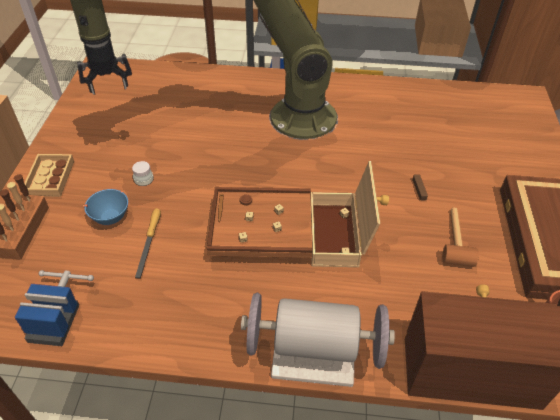

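View pics/side.png

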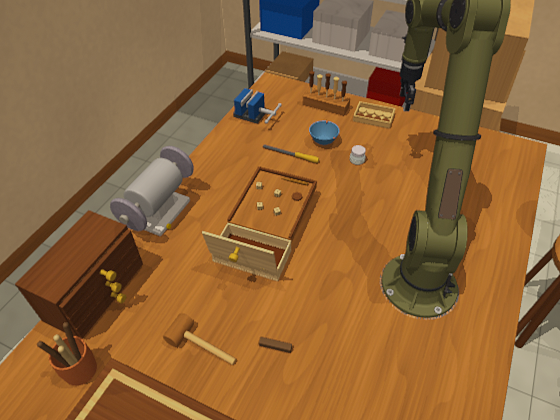

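The scene view shows four dice at about (250,216), (279,209), (277,227) and (243,236). The checker is at (246,200) near the rim, the punch at (221,208), and the box is to the right with its lid up. Next I'll look from above the board.

```bash
cat >> h.py <<'E'
from scipy.spatial.transform import Rotation as Rn
def q(a): return np.array([0,np.cos(a/2),np.sin(a/2),0])  # tool x at world angle a, pointing down
def wristci():
    s=get_state(); w,x,y,z=s["eef_rot"]; T=np.eye(4); T[:3,:3]=Rn.from_quat([x,y,z,w]).as_matrix(); T[:3,3]=s["tcp_pos"]
    ci=vision.camera_info("wrist"); M=np.linalg.inv(T@np.array(ci["hand_eye"]))
    return dict(mtx=ci["mtx"],R=M[:3,:3],t=M[:3,3])
E
python3 - <<'E'
from h import *
for a in (np.pi/2,-np.pi/2):
    for p in ((.55,-.06,.38),(.64,-.14,.068),(.5,.09,.068)):
        r=ctrl.ik(p,q(a)); print(a,p,None if r is None else np.round(r,2))
print(vision.camera_info("wrist"))
for a in (np.pi/2,-np.pi/2):
    try: ctrl.movep([.55,-.07,.38],q(a)); break
    except ctrl.Unreachable: print("unreach",a)
ctrl.close_gripper()
ci=wristci(); im,d=vision.grab_frame("wrist"); cv2.imwrite("pics/w.png",im); np.savez("w.npz",d=d,im=im,**{k:np.array(v) for k,v in ci.items()})
for n in ("die1","checker","punch"):
    for r in models.recognise("wrist",n)[:7]:
        u,v=r["point"]; print(n,round(r["p"],2),np.round((u,v)),pw("",(u,v),d[int(v),int(u)],ci).round(3))
s=get_state();print(s["time"],s["tcp_pos"],s["eef_rot"],s["width"])
E
```

```text
1.5707963267948966 (0.55, -0.06, 0.38) [ 0.62  0.39 -0.88  1.4   0.3   1.48 -0.24]
1.5707963267948966 (0.64, -0.14, 0.068) [ 0.49  0.75 -0.54  1.61  0.46  0.92 -0.22]
1.5707963267948966 (0.5, 0.09, 0.068) [ 0.19  0.59 -0.62  2.01  0.53  0.71 -0.77]
-1.5707963267948966 (0.55, -0.06, 0.38) [-0.6   0.49  1.15  1.42 -0.45  1.51 -2.61]
-1.5707963267948966 (0.64, -0.14, 0.068) [ 0.05  0.71  0.22  1.61 -0.19  0.84 -2.79]
-1.5707963267948966 (0.5, 0.09, 0.068) [ 0.49  0.83 -1.23  2.    0.94  1.04  1.94]
{'mtx': array([[339.23288559,   0.        , 284.97385178],
       [  0.        , 339.23288559, 210.65492962],
       [  0.        ,   0.        ,   1.        ]]), 'hand_eye': array([[ 1.52164323e-03, -9.56482954e-01, -2.91784241e-01,
         7.42965980e-02],
       [ 9.99998834e-01,  1.41677773e-03,  5.70687811e-04,
         1.05271507e-03],
       [-1.32459748e-04, -2.91784769e-01,  9.56483994e-01,
        -1.42293686e-01],
       [ 0.00000000e+00,  0.00000000e+00,  0.00000000e+00,
         1.00000000e+00]])}
die1 0.74 [308. 139.] [ 0.579 -0.035  0.08 ]
die1 0.74 [284. 196.] [ 0.55  -0.111  0.081]
die1 0.71 [340. 200.] [ 0.625 -0.117  0.079]
die1 0.52 [261. 141.] [ 0.519 -0.038  0.08 ]
die1 0.27 [256. 254.] [ 0.509 -0.2    0.069]
checker 0.65 [236. 211.] [ 0.481 -0.137  0.066]
punch 0.72 [258. 255.] [ 0.512 -0.203  0.07 ]
3.725 [ 0.55000599 -0.0700123   0.38002509] [3.56007722e-05 7.07113097e-01 7.07100464e-01 5.47581502e-06] 1.4360213728982801e-05
```

View pics/w.png

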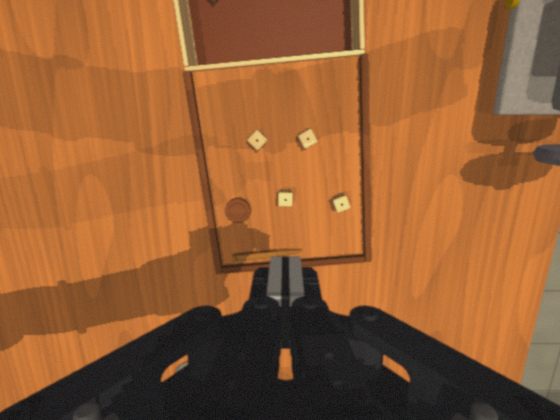

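The wrist view shows the dice at (257,140), (308,139), (285,199) and (341,204). The checker is at (237,210), the punch at about (268,253), and the open edge runs from (188,68) to (366,52). All four paths to the open edge are clear.

```bash
python3 - <<'E'
from h import *
f=np.load("w.npz"); ci={k:f[k] for k in("mtx","R","t")}; d=f["d"]
for n,uv,z in (("edgeL",(188,70),.056),("edgeR",(366,54),.056),("backL",(219,271),.072),("backR",(369,261),.072)): print(n,plane(uv,z,ci).round(3))
v,u=np.mgrid[:420,:560]; X=np.stack([(u-ci["mtx"][0,2])*d/ci["mtx"][0,0],(v-ci["mtx"][1,2])*d/ci["mtx"][1,1],d],-1)
W=(X-ci["t"])@ci["R"]
m=((W[...,2]>.0755)&(W[...,2]<.084)&(u>205)&(u<355)&(v>80)&(v<240)&(d>0)).astype(np.uint8)
n,l,st,_=cv2.connectedComponentsWithStats(m)
for i in range(1,n):
    if st[i,4]>20:
        P=W[l==i]; print(st[i,4],P.mean(0).round(4),cv2.minAreaRect((P[:,:2]*1000).astype(np.float32)))
E
```

```text
edgeL [0.426 0.049 0.056]
edgeR [0.652 0.068 0.056]
backL [ 0.454 -0.227  0.072]
backR [ 0.673 -0.21   0.072]
242 [ 0.5784 -0.0345  0.0794] ((578.5444946289062, -34.757713317871094), (19.91240882873535, 20.102609634399414), 29.01439094543457)
244 [ 0.5136 -0.0365  0.0794] ((513.6390380859375, -36.57347106933594), (20.148418426513672, 19.705913543701172), 43.851932525634766)
205 [ 0.5499 -0.1146  0.0793] ((549.7704467773438, -115.27153015136719), (20.249849319458008, 19.30474853515625), 84.5813980102539)
208 [ 0.626  -0.1211  0.0793] ((626.271240234375, -121.68102264404297), (19.975305557250977, 19.86590003967285), 20.938154220581055)
```

```bash
cat >> h.py <<'E'
yaw=0.087; ex=np.array([np.cos(yaw),np.sin(yaw)]); ey=np.array([-np.sin(yaw),np.cos(yaw)]); E0=np.array([.539,.0585])
Q=q(np.pi/2+yaw)
def push(p,back=.036,over=.012,z=.066,sp=.09):
    p=np.array(p); bx=(p-E0)@ex; by=(p-E0)@ey
    s=p-back*ey; e=E0+bx*ex+over*ey
    ctrl.movep([*s,.12],Q); ctrl.movel([*s,z],max_speed=.12)
    f0=get_state()["contact_force"]
    ctrl.movel([*e,z],max_speed=sp); st=get_state()
    print("force",np.round(st["contact_force"]-f0,2),"z",st["tcp_pos"].round(4),"t",st["time"])
    ctrl.movel([*e,.125],max_speed=.2)
def look(name):
    ctrl.movep([.55,-.07,.38],q(np.pi/2)); ci=wristci(); im,d=vision.grab_frame("wrist"); cv2.imwrite(f"pics/{name}.png",im)
E
python3 - <<'E'
from h import *
push((.5784,-.0345)); push((.5136,-.0365)); look("w2"); print(get_state()["time"])
E
```

```text
force [ 0.34 -0.1   0.22] z [0.5691 0.0724 0.0659] t 7.1
force [ 0.87 -0.24  0.72] z [0.5046 0.0669 0.0659] t 10.5167
12.1333
```

View pics/w2.png

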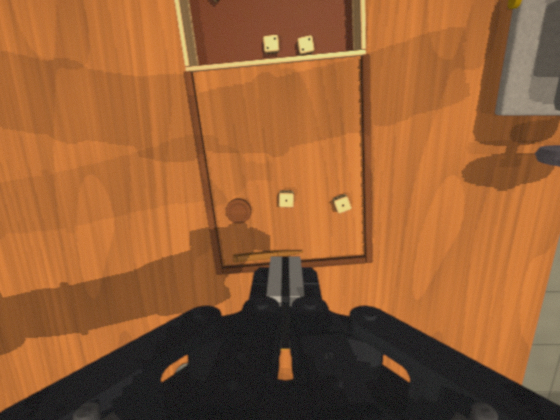

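The first two dice are in the box, at (271,43) and (306,44). The other two, the checker and the punch have not moved, so I'll push the remaining pair.

```bash
python3 - <<'E'
from h import *
push((.5499,-.1150)); push((.6262,-.1214)); look("w3"); print(get_state()["time"])
im,d=vision.grab_frame("scene"); cv2.imwrite("pics/s3.png",cv2.resize(im[150:300,180:420],None,fx=3,fy=3))
E
```

```text
force [-0.53 -0.39 -0.54] z [0.5338 0.0697 0.0659] t 16.4083
force [-0.71 -0.   -0.95] z [0.609  0.0762 0.066 ] t 21.1833
22.825
```

View pics/w3.png

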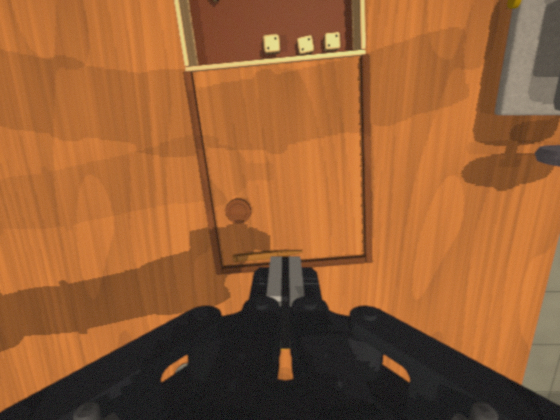

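View pics/s3.png

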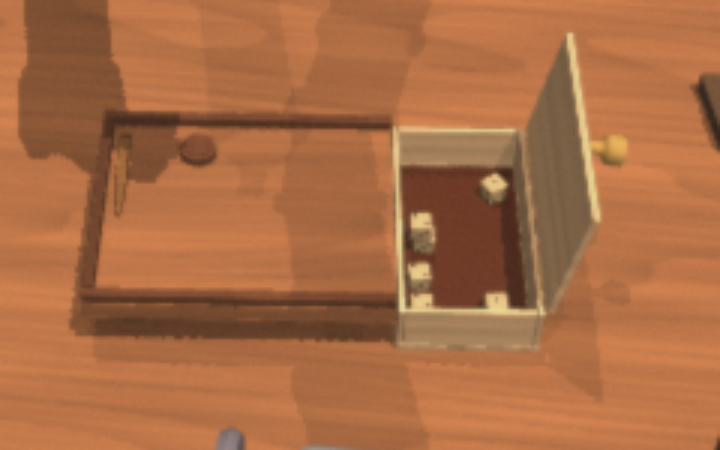

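The board is clear of dice. The box shows six: two stacked at (420,230), and singles at (420,275), (422,300), (493,187) and (497,300). The checker and punch haven't moved and the lid is up, so I'm handing in.

```bash
python3 -c "
from h import *
ctrl.pause(.5); print(ticket.close_job())"
```

```text
the job is handed in; nothing more can be done
None
```

All four dice were swept over the open edge into the box; the checker, punch and lid are as they were, and the job was handed in at about 23 s on the robot's clock.

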